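# Fill the thread stand and hold its tension release open at the mark

## Task

Finish the row on the thread stand: stand the two loose thread spools from the table upright and centred on the two empty felt pads, either spool on either pad, and let go of them. Then pull the stand's spring-return release slide out by its upright grip plate until its pointer is level with the ridge of the mark clip, and finish while still holding it there, so that the tension discs stay open for threading. Leave the two spools already in the row and everything else on the table where they are.

Things in the scene. Friction and masses are not known exactly. Their poses are not given: they have to be found in the camera images.
- spool_a: loose thread spool, starts upright on the table: undyed thread barrel 38 mm in diameter between two dark flanges 41 mm in diameter and 5 mm thick, 62 mm tall overall, about 0.09 kg; origin at the centre of its underside, z up. spool_a and spool_b are identical, they are the only spools standing on the table itself
- spool_b: the second loose spool, identical to spool_a; starts upright on the table
- thread_stand: wooden stand, deck 130 (x) by 360 (y) mm, top 20 mm above the table; origin under its centre, x to its back, y to its left along the row. Four flush felt pads at x = +12, y = +135, +75, +15, -45 mm; the first two carry spools. Back rail with tension discs behind the row: top 50 mm above the table, hubs from x = +45. Release slide at y = -130, its grey spring housing (54 mm tall) from x = +43 mm
- pad_left (a point): centre of the left one of the two empty felt pads (46 mm in diameter, flush), on the deck top; pads are 60 mm apart
- pad_right (a point): centre of the right one of the two empty felt pads (nearest to the release slide), on the deck top
- release_slide: spring-return slide: steel carriage between two low rails, with an upright black grip plate; origin on the deck top under the plate's middle, axes as the stand's. Starts fully in, pulls out along the stand's -x (to its front, roughly to the robot), travel 75 mm; the spring pulls back with 5 N when in and 1 N more per 10 mm, so it snaps back if let go
- grip (a point): on the centre of the grip plate, 47 mm above the deck (67 mm above the table). The plate is 12 mm thick along the pull direction x, 30 mm wide along y, and reaches from 14 mm to 65 mm above the deck; it is free in front and behind to be pinched from above across its 12 mm
- pointer (a point): outer end of the slide's pointer, a thin 4 mm wide flat finger that sticks out sideways (to -y) from the slide over the right rail, 17.5 mm above the deck, in line with the middle of the grip plate
- mark: fixed dark steel clip on the deck just outside the right rail (stand's y = -169 mm), 12 mm long along x, 10 mm wide, 23 mm tall with a 4 mm wide raised ridge across its top; origin at the centre of its underside, axes as the stand's. The ridge (its x = 0) is the mark, 30 to 55 mm of pull from the pointer's rest place
- row_spool_1: spool like the loose ones, already standing on the leftmost pad of the stand; loose, to be left alone
- row_spool_2: spool like the loose ones, already standing on the second pad from the left; loose, to be left alone
- pin_tin: round steel pin tin 68 mm in diameter, 24 mm tall, on the table; origin at the centre of its underside; leave alone
- tape_case: round white tape-measure case 60 mm in diameter, 22 mm tall, on the table; origin at the centre of its underside; leave alone
- thimble_1: steel thimble 21 mm in diameter, 25 mm tall, on the table in front of the stand; leave alone
- thimble_2: second, identical thimble; leave alone
- shears: steel tailor's shears about 210 mm long and 10 mm thick lying flat on the table between robot and stand, on the right; origin near their pivot; leave alone
Things that resemble listed ones, but are neither listed nor needed, are in the scene too. Leave any blue or turquoise look-alike of the spool_a alone.

How it is judged:
By the outcome, as a careful person would: the job done as asked, in the order asked, and still so for the second after the job is handed in, while the arm keeps its last pose, push and grip.
It also fails if it takes over 72 s, if anything falls off the work surface, if the arm or the gripper's body presses on something with over 40 N, if the wrist force passes 120 N, or if a joint passes its speed limit or range.

## Robot

A 7-joint arm with a two-finger parallel gripper is mounted at the origin on the work surface. World frame = base frame: x ahead of the robot, y to its left, z up, the work surface at z = 0. Lengths are in m, angles in rad, forces in N, time in s.
With the tool pointing down it reaches from about 0.425 to 0.95 m from the base axis. Payload 4.7 kg.
Tool frame: the origin (TCP) lies midway between the tips of the shut fingers; the grasp point (between the pads) lies 19 mm behind it; z points along the fingers, y is the line along which they close (so a half turn about z gives the same grasp; the last joint's range is limited). The gripper opens to 87 mm and grips with 3 to 60 N. Pads are 19 mm wide; open, the fingers measure 117 mm over their backs; the gripper's body (75 mm by 190 mm) begins 51 mm behind the grasp point.
Start: joints at [-1.333, 0.469, -0.049, 1.532, 0.024, 1.141, -0.082], TCP at [0.178, 0.651, 0.223] pointing down, gripper open.
Joint ranges: [-2.59, 2.59], [-0.33, 1.99], [-1.39, 1.29], [0.1, 2.45], [-1.04, 4.18], [0.21, 1.99], [-2.66, 2.66]. Speed limits (rad/s): [2.57, 2.57, 3.14, 3.14, 3.14, 3.14, 3.14].

## Interface

Orientations are given as [roll, pitch, yaw] about the fixed x, y, z axes, in that order (R = Rz(yaw) Ry(pitch) Rx(roll)).
In Python, from cell import state, snapshot, workorder, models gives the robot as it stands.
- The arm moves only by the shell command python3 -m inch 'ROWS' [FORCE]. ROWS is JSON, a list of rows, each a list of 7 numbers: the turn, a rotation vector about the tool's x, y, z in degrees, then the shift along the tool's x, y, z in units of 40 mm (1.0 is 40 mm), then the opening, from 0 (shut) to 1 (fully open). In form: [[wx, wy, wz, tx, ty, tz, grip], ...]. A call has 1 to 20 rows; each row is the pose to reach, as a shift and turn from the pose commanded when the call began, along the tool's axes at that moment; what a row does not reach only later rows make up. A row lasts 1/8 s, in which the tool goes at most 62.5 mm and 10.7 degrees, less where a joint would pass 70% of its speed; a pose out of reach is approached as far as the arm can. A call with a gripper value outside its range is refused whole. The fingers move at their own pace and stop on an object; FORCE is the grip in N (left out, the last holds). Time passes only in rows, so rows that repeat a pose let the fingers close. It gives the time, the measured TCP pose, the force, the opening and the grip force at its end, in the units of the state.
- state(): the state, without advancing time (a new reading comes with each control period).
- snapshot(name): name is "scene" or "top" or "wrist"; returns a dict with "img" (400x640x3 uint8, red, green, blue), "camera_matrix" (3x3 intrinsics, pixels), "k1" (the pictures are not rectified: a ray, as slopes to the right and down, at radius r is drawn at 1 + k1 r^2 times it, then the intrinsics apply), "R" (3x3) and "t" (3): a world point X has camera coordinates R X + t. Camera axes: x right, y down, z forward; pixel columns grow to the right and rows downward; lengths in m; the calibration is good to about 2 mm. A picture is of the moment at which its call begins. There is no depth.
- workorder.sign_off(): hands the job in; it is judged then, once.
Trained networks look in a picture, given as the dict that the camera call returned (one of the last four; its "shot" number tells which), for a name from the list of things; names that differ only in an ending like _2 or _b are one class to them, and where a whole thing is asked for, a point or a joint stands for the part that bears it (a point fixed in the world has none). Each returns a list of dicts, best first, with "conf" (0 to 1); they miss things now and then, are a little off and sometimes report something else, mostly with a low value. They report only what shows in the picture. A call takes as long as a camera call. They do not tell look-alikes from the thing itself.
- models.cut_out(label, picture): "region" (400x640 bool, what is visible of it) and "rect" ([left, top, right, bottom] in pixels, round what is visible of it).
The state is a dict: "clock": time; "joint_pos": joint angles; "qvel": joint speeds; "effort": joint torques, N m; "ee_pos": TCP position; "tool_rot": TCP orientation; "ft_force": force on the tool from outside, world axes, zero at the start; "wrist_torque": the same for the moment, N m; "width": opening from 0.0 (shut) to 1.0 (fully open); "grasp_force": force on a finger pad.
Only numpy, scipy, OpenCV 4.12 (cv2) and the standard library are available. Lean on these libraries where they do the work, as an engineer would, in place of code of your own. Each camera call takes 0.05 s, during which the arm holds its last target. There are 200 camera calls.

## Working session

There is one attempt and no reset: what is moved stays moved. The work goes in short steps, Python scripts to look and compute and a shell command to move; the robot and the scene stay as the last step left them, time stands still between calls to the robot, and variables do not carry over. Pictures are saved under pics/ and viewed, at most 10 in all, crops included, and the job is handed in when it is done.

```bash
mkdir -p pics; cat > h.py <<'E'
import numpy as np, cv2
from cell import state, snapshot, workorder, models
from scipy.spatial.transform import Rotation as Ro
def ray(p,uv):
    K=p["camera_matrix"];d=np.array([(uv[0]-K[0][2])/K[0][0],(uv[1]-K[1][2])/K[1][1]])
    s=d.copy()
    for _ in range(20): s=d/(1+p["k1"]*(s@s))
    R=np.array(p["R"]);return -R.T@np.array(p["t"]),R.T@np.array([s[0],s[1],1])
def at(p,uv,z):
    o,d=ray(p,uv);return o+d*(z-o[2])/d[2]
def proj(p,X):
    c=np.array(p["R"])@np.array(X)+np.array(p["t"]);s=c[:2]/c[2];s=s*(1+p["k1"]*(s@s))
    K=p["camera_matrix"];return np.array([K[0][0]*s[0]+K[0][2],K[1][1]*s[1]+K[1][2]])
def save(p,n): cv2.imwrite(f"pics/{n}.png",p["img"][:,:,::-1])
def rot(): 
    return Ro.from_euler('xyz',state()["tool_rot"]).as_matrix()
def rel(X,R=None):
    s=state();R=rot();return R.T@(np.array(X)-s["ee_pos"])/0.04
E
python3 - <<'E'
from h import *
s=state();print(s)
for n in("scene","top"):
    p=snapshot(n);save(p,n+"0");print(n,p["k1"],-np.array(p["R"]).T@p["t"])
    for l in("spool_a","thread_stand","release_slide","mark","pin_tin","shears","thimble_1","tape_case"):
        for r in models.cut_out(l,p)[:6]:
            b=r["rect"];c=((b[0]+b[2])/2,(b[1]+b[3])/2)
            print(l,round(r["conf"],2),np.round(b),at(p,c,0.03)[:2].round(3))
E
```

```text
{'clock': 0.0, 'joint_pos': array([-1.33290439,  0.46941611, -0.04860096,  1.53367574,  0.02408756,
        1.14098587, -0.08229114]), 'qvel': array([-3.73005420e-04, -1.76097247e-03, -1.09043477e-04, -8.65518305e-04,
       -1.04213502e-03,  8.93441777e-04, -9.91962063e-05]), 'effort': array([ 1.76737034e-03, -5.07982063e+01, -7.95112643e-02, -2.36148083e+01,
       -6.13863138e-02,  3.80605599e-02,  1.66698442e-04]), 'ee_pos': array([0.17778313, 0.65055613, 0.22152422]), 'tool_rot': array([-3.13969346e+00,  5.49841571e-05,  2.87484104e+00]), 'ft_force': array([-0.80841621, -0.43136076,  0.33306746]), 'wrist_torque': array([ 0.01760499,  0.0154689 , -0.00739637]), 'grasp_force': 0.0, 'width': 1.001210550511236}
scene -0.03386695681576142 [ 1.07828547 -0.29291586  1.24056886]
spool_a 0.79 [392. 130. 411. 147.] [0.428 0.372]
spool_a 0.75 [406. 161. 424. 182.] [0.557 0.338]
spool_a 0.55 [401. 109. 416. 132.] [0.377 0.436]
spool_a 0.5 [379. 117. 395. 137.] [0.364 0.357]
thread_stand 0.82 [248. 206. 378. 285.] [ 0.623 -0.067]
release_slide 0.48 [266. 255. 278. 268.] [ 0.608 -0.193]
pin_t
[... 541 characters left out ...]
3. 198.] [ 0.613 -0.06 ]
thread_stand 0.72 [396. 155. 418. 173.] [ 0.606 -0.201]
release_slide 0.6 [398. 154. 408. 176.] [ 0.604 -0.189]
release_slide 0.56 [185. 188. 207. 205.] [0.561 0.344]
release_slide 0.2 [318. 145. 331. 167.] [0.644 0.01 ]
mark 0.55 [280. 133. 423. 198.] [ 0.613 -0.057]
pin_tin 0.84 [461. 198. 486. 227.] [ 0.466 -0.352]
pin_tin 0.31 [292. 144. 311. 167.] [0.65 0.07]
shears 0.81 [410. 219. 447. 306.] [ 0.353 -0.222]
thimble_1 0.46 [328. 240. 332. 246.] [0.418 0.013]
thimble_1 0.36 [275. 246. 284. 253.] [0.41  0.138]
thimble_1 0.19 [186. 188. 208. 204.] [0.56  0.342]
tape_case 0.66 [461. 171. 490. 196.] [ 0.541 -0.37 ]
tape_case 0.17 [412. 223. 447. 308.] [ 0.344 -0.222]
```

```bash
python3 - <<'E'
import cv2
a=cv2.imread("pics/top0.png")[110:330,120:500]
cv2.imwrite("pics/t0c.png",cv2.resize(a,None,fx=2.1,fy=2.1,interpolation=2))
E
```

```text
(no output)
```

View pics/t0c.png

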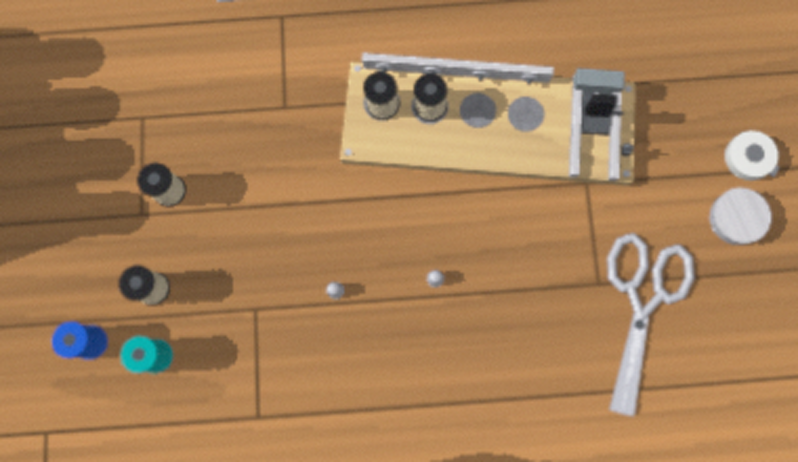

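```bash
python3 - <<'E'
from h import *
p=snapshot("top")
P=[at(p,(x/2.1+120,y/2.1+110),.02) for x,y in((343,158),(634,178),(478,110),(526,114),(634,83))]
for q in P: print(q.round(3))
d=P[0]-P[1];print(np.linalg.norm(d),np.degrees(np.arctan2(-d[0],d[1])))
print(rel((0.48,0.30,0.32)))
E
```

```text
[0.576 0.122 0.02 ]
[ 0.524 -0.231  0.02 ]
[ 0.625 -0.049  0.02 ]
[ 0.616 -0.108  0.02 ]
[ 0.647 -0.247  0.02 ]
0.35656547179809017 -8.29021037782886
[-9.59922159 -6.47677487 -2.43645981]
```

```bash
python3 -m inch '[[0,0,83,-9.6,-6.5,-2.4,0.7],[0,0,83,-9.6,-6.5,-2.4,0.7],[0,0,83,-9.6,-6.5,-2.4,0.7],[0,0,83,-9.6,-6.5,-2.4,0.7],[0,0,83,-9.6,-6.5,-2.4,0.7],[0,0,83,-9.6,-6.5,-2.4,0.7],[0,0,83,-9.6,-6.5,-2.4,0.7],[0,0,83,-9.6,-6.5,-2.4,0.7],[0,0,83,-9.6,-6.5,-2.4,0.7],[0,0,83,-9.6,-6.5,-2.4,0.7],[0,0,83,-9.6,-6.5,-2.4,0.7],[0,0,83,-9.6,-6.5,-2.4,0.7]]'; python3 - <<'E'
from h import *
s=state();print(s["ee_pos"],s["tool_rot"],s["joint_pos"])
p=snapshot("wrist");save(p,"w1");print(-np.array(p["R"]).T@p["t"])
for r in models.cut_out("spool_a",p):
    b=r["rect"];print(r["conf"],b,at(p,((b[0]+b[2])/2,(b[1]+b[3])/2),.031))
E
```

```text
clock: 2.45
ee_pos: [0.479, 0.3002, 0.3182]
tool_rot: [-3.141, 0.0, 1.429]
ft_force: [0.6, 0.2, -0.2]
width: 0.702
grasp_force: 0.0
[0.47898041 0.30015188 0.31824064] [-3.14098637e+00  1.46106354e-04  1.42865425e+00] [-0.95118516  0.22057139  0.38656881  1.68691139 -0.08728572  1.25161157
 -0.68774915]
[0.48874011 0.37185796 0.48002969]
0.94 [257.7, 99.2, 294.4, 136.6] [0.43539985 0.35715804 0.031     ]
0.9 [190.7, 36.9, 239.0, 78.4] [0.37597238 0.43562534 0.031     ]
0.66 [186.8, 110.2, 232.2, 146.7] [0.3516909  0.35620936 0.031     ]
0.6 [357.7, 102.5, 398.3, 138.3] [0.55900272 0.33650221 0.031     ]
```

View pics/w1.png

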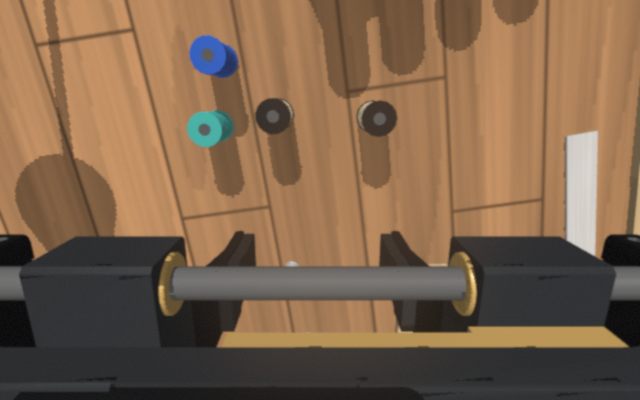

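```bash
cat >> h.py <<'E'
def flange(p,uv,z=.0615,w=34):
    u,v=map(int,uv);m=p["img"][v-w:v+w,u-w:u+w].max(2)
    b=(m<85).astype(np.uint8)
    b=cv2.morphologyEx(b,cv2.MORPH_OPEN,np.ones((3,3),np.uint8))
    n,l,st,c=cv2.connectedComponentsWithStats(b)
    k=1+np.argmin([np.hypot(*(c[i]-w)) if st[i,4]>80 else 1e3 for i in range(1,n)])
    ct=max(cv2.findContours((l==k).astype(np.uint8),0,1)[0],key=cv2.contourArea)
    h=cv2.convexHull(ct);(cx,cy),ax,_=cv2.fitEllipse(h)
    return (cx+u-w,cy+v-w),ax,at(p,(cx+u-w,cy+v-w),z)
E
python3 - <<'E'
from h import *
p=snapshot("wrist")
for uv in((273,116),(379,118)):
    c,ax,X=flange(p,uv,w=26);o=ray(p,c)[0];print(c,ax,np.mean(ax)*(o[2]-.06)/p["camera_matrix"][0][0],X, rel((X[0],X[1],.034)))
E
```

```text
(272.2976608276367, 115.8238468170166) (33.61688995361328, 35.84946823120117) 0.04081929422361142 [0.43564557 0.36066845 0.0615    ] [ 1.35624817 -1.30117096  7.11075808]
(378.18343353271484, 117.93414115905762) (33.13557434082031, 35.287940979003906) 0.04020650681331163 [0.55519647 0.34111964 0.0615    ] [1.30008876 1.72677472 7.1100684 ]
```

```bash
python3 -m inch '[[0,0,0,1.3,1.73,4,0.7],[0,0,0,1.3,1.73,4,0.7],[0,0,0,1.3,1.73,4,0.7],[0,0,0,1.3,1.73,4,0.7],[0,0,0,1.3,1.73,5.5,0.7],[0,0,0,1.3,1.73,6.5,0.7],[0,0,0,1.3,1.73,7.1,0.7],[0,0,0,1.3,1.73,7.1,0.7],[0,0,0,1.3,1.73,7.1,0.35],[0,0,0,1.3,1.73,7.1,0.35],[0,0,0,1.3,1.73,7.1,0.35],[0,0,0,1.3,1.73,7.1,0.35],[0,0,0,1.3,1.73,7.1,0.35],[0,0,0,1.3,1.73,7.1,0.35]]' 20; python3 - <<'E'
from h import *
s=state();print(s["ee_pos"],s["tool_rot"],s["width"]*87,s["joint_pos"],rel((.55,-.05,.25)))
E
```

```text
clock: 4.35
ee_pos: [0.5564, 0.3411, 0.0358]
tool_rot: [3.141, -0.001, 1.426]
ft_force: [-0.8, -1.0, 5.4]
width: 0.432
grasp_force: 20.0
[0.55642066 0.34109318 0.03579014] [ 3.14055078e+00 -1.46686962e-03  1.42619844e+00] 37.61242435209117 [-0.83181306  0.64659936  0.31052129  1.75756009 -0.26626639  0.77697521
 -0.53392798] [-9.6905562   1.25561208 -5.36816169]
```

```bash
python3 -m inch '[[0,0,0,0,0,-1,0.35],[0,0,0,0,0,-2.5,0.35],[0,0,0,0,0,-4,0.35],[0,0,0,0,0,-5.5,0.35],[0,0,0,-1.5,0,-6.2,0.35],[0,0,0,-3,0,-6.2,0.35],[0,0,0,-4.5,0.5,-6.2,0.35],[0,0,0,-6,1,-6.2,0.35],[0,0,0,-7.5,1.5,-6.2,0.35],[0,0,0,-9,2,-6.2,0.35],[0,0,0,-10.5,2.4,-6.2,0.35],[0,0,0,-12,2.4,-6.2,0.35],[0,0,0,-13,2.4,-6.2,0.35],[0,0,0,-13,2.4,-6.2,0.35],[0,0,0,-13,2.4,-6.2,0.35]]'; python3 - <<'E'
from h import *
p=snapshot("wrist");save(p,"w2");print(-np.array(p["R"]).T@p["t"])
for l in("spool_a","thread_stand","release_slide","mark","pointer"):
  for r in models.cut_out(l,p):
    b=r["rect"];print(l,r["conf"],b)
E
```

```text
clock: 6.22
ee_pos: [0.5759, -0.1867, 0.2821]
tool_rot: [-3.141, -0.001, 1.427]
ft_force: [-0.3, 0.9, -1.7]
width: 0.431
grasp_force: 20.5
[ 0.58575728 -0.11524355  0.44396892]
spool_a 0.78 [271.8, 195.5, 363.9, 322.3]
release_slide 0.72 [323.3, 149.9, 369.9, 192.3]
release_slide 0.61 [298.1, 315.1, 341.1, 330.8]
mark 0.57 [305.8, 188.4, 311.3, 195.4]
pointer 0.9 [321.9, 149.7, 373.8, 196.3]
```

View pics/w2.png

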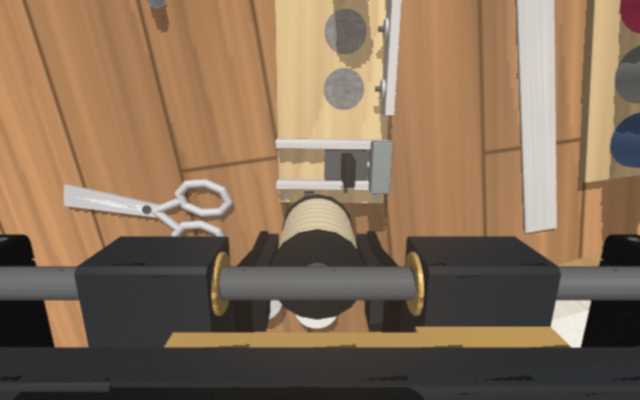

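```bash
python3 - <<'E'
from h import *
p=snapshot("wrist");im=p["img"].astype(int)
b=((im.max(2)-im.min(2)<28)&(im.max(2)>70)&(im.max(2)<170)).astype(np.uint8)
b=cv2.morphologyEx(b,cv2.MORPH_OPEN,np.ones((5,5),np.uint8))
n,l,st,c=cv2.connectedComponentsWithStats(b)
for k in range(1,n):
    if st[k,4]>300 and c[k][1]<220: print(st[k],c[k].round(1),at(p,c[k],.02).round(4))
s=state();R=rot();t=s["ee_pos"]
for h in(.0615,0,):  # expected
    for d in(-.0205,0,.0205): print(h,d,proj(p,t+np.array([d,0,h-.0358])))
a=p["img"][180:340,240:400];cv2.imwrite("pics/w2c.png",cv2.resize(a,None,fx=3.5,fy=3.5)[:,:,::-1])
E
```

```text
[ 325    9   41   45 1437] [345.  31.] [ 0.626  -0.0479  0.02  ]
[615  59  25  45 976] [628.1  80.5] [ 0.9365 -0.1442  0.02  ]
[ 324   69   39   40 1237] [343.1  88.5] [ 0.6167 -0.1072  0.02  ]
[ 325  140   67   59 2399] [362.6 165.1] [ 0.629  -0.1979  0.02  ]
0.0615 -0.0205 [270.42445416 284.52414622]
0.0615 0 [318.40946901 278.32007194]
0.0615 0.0205 [366.88875134 272.05022561]
0 -0.0205 [283.60388466 232.3801587 ]
0 0 [318.06937602 227.73811847]
0 0.0205 [352.78898429 223.06149101]
```

View pics/w2c.png

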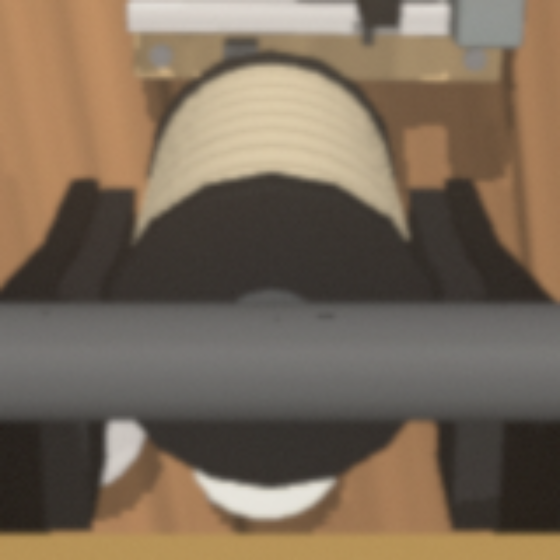

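```bash
python3 - <<'E'
from h import *
for z in(.12,.0575,.0555): print(rel((.626,-.0479,z)))
E
```

```text
[3.61660803 0.74008945 4.06230923]
[3.61622671 0.7401881  5.62480918]
[3.61621451 0.74019126 5.67480918]
```

```bash
python3 -m inch '[[0,0,0,1.5,0.4,1.5,0.35],[0,0,0,3,0.74,3,0.35],[0,0,0,3.62,0.74,3,0.35],[0,0,0,3.62,0.74,3,0.35],[0,0,0,3.62,0.74,4,0.35],[0,0,0,3.62,0.74,4.8,0.35],[0,0,0,3.62,0.74,5.2,0.35],[0,0,0,3.62,0.74,5.5,0.35],[0,0,0,3.62,0.74,5.5,0.35],[0,0,0,3.62,0.74,5.5,0.35]]'; python3 - <<'E'
from h import *
print(rel((.626,-.0479,.0555)),state()["ee_pos"])
E
```

```text
clock: 7.82
ee_pos: [0.6268, -0.049, 0.0636]
tool_rot: [3.14, -0.0, 1.426]
ft_force: [-0.6, 1.1, -0.7]
width: 0.428
grasp_force: 20.5
[ 0.02490417 -0.02517734  0.2025905 ] [ 0.62683629 -0.04903143  0.06360529]
```

```bash
python3 -m inch '[[0,0,0,0.02,-0.02,0.1,0.35],[0,0,0,0.02,-0.02,0.16,0.35],[0,0,0,0.02,-0.02,0.2,0.35],[0,0,0,0.02,-0.02,0.2,0.35]]'
```

```text
clock: 8.32
ee_pos: [0.6254, -0.0477, 0.0558]
tool_rot: [-3.141, -0.001, 1.426]
ft_force: [-2.6, 1.7, 8.2]
width: 0.434
grasp_force: 20.1
```

```bash
python3 -m inch '[[0,0,0,0.02,-0.02,0.18,0.5],[0,0,0,0.02,-0.02,0.18,0.6],[0,0,0,0.02,-0.02,0.18,0.64],[0,0,0,0.02,-0.02,0.18,0.64],[0,0,0,0.02,-0.02,0,0.64],[0,0,0,0.02,-0.02,-1,0.64],[0,0,0,0.02,-0.02,-2.5,0.64],[0,0,0,-1.5,-0.02,-4,0.64],[0,0,0,-2.9,-0.3,-5.5,0.64],[0,0,0,-3.6,-0.5,-5.5,0.64],[0,0,0,-3.6,-0.5,-5.5,0.64],[0,0,0,-3.6,-0.5,-5.5,0.64]]'; python3 - <<'E'
from h import *
p=snapshot("wrist");save(p,"w3")
print(proj(p,(.626,-.0479,.0815)))
for l in("spool_a","release_slide","mark"):
  for r in models.cut_out(l,p):
    b=r["rect"];print(l,r["conf"],b)
print(rel((0.4356,.3607,.0355)))
E
```

```text
clock: 9.82
ee_pos: [0.5847, -0.1874, 0.2748]
tool_rot: [3.141, -0.001, 1.425]
ft_force: [0.4, 0.7, -0.3]
width: 0.638
grasp_force: 0.0
[340.60546182  17.57002784]
spool_a 0.81 [318.9, 1.0, 361.9, 51.9]
spool_a 0.37 [316.3, 150.5, 361.1, 196.9]
release_slide 0.67 [316.5, 151.6, 364.5, 192.7]
[12.98555286 -5.61497974  5.96567058]
```

View pics/w3.png

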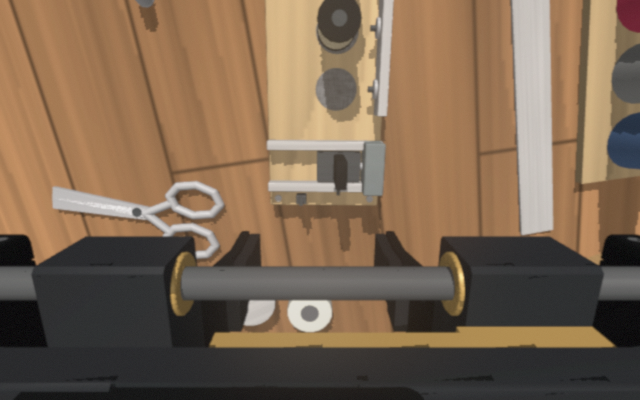

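```bash
python3 - <<'E'
from h import *
p=snapshot("wrist")
try: print(flange(p,(339,24),.0815,w=23))
except Exception as e: print(e)
c=(342,-0)
a=p["img"][135:210,255:395];cv2.imwrite("pics/w3c.png",cv2.resize(a,None,fx=5.7,fy=5.7,interpolation=2)[:,:,::-1])
E
python3 -m inch '[[0,0,0,1.5,-0.6,1,0.7],[0,0,0,3,-1.2,1.5,0.7],[0,0,0,4.5,-1.8,1.5,0.7],[0,0,0,6,-2.4,1.5,0.7],[0,0,0,7.5,-3,1.5,0.7],[0,0,0,9,-3.6,1.5,0.7],[0,0,0,10,-4.2,1.5,0.7],[0,0,0,11,-5.6,1.5,0.7],[0,0,0,11,-5.6,1.5,0.7],[0,0,0,11,-5.6,1.5,0.7],[0,0,0,11,-5.6,1.5,0.7]]'
python3 - <<'E'
from h import *
p=snapshot("wrist");c=proj(p,(.4356,.3607,.0615));print(c)
f=flange(p,c,w=30);print(f);X=f[2];print(rel((X[0],X[1],.0355)))
E
```

```text
((340.18800163269043, 20.130081176757812), (42.81309127807617, 47.78984451293945), array([ 0.62463048, -0.04820628,  0.0815    ]))
clock: 11.45
ee_pos: [0.4278, 0.2786, 0.2146]
tool_rot: [3.141, 0.001, 1.423]
ft_force: [-0.5, 0.4, -0.0]
width: 0.703
grasp_force: 0.0
[312.54553035  86.84744414]
((312.2164897918701, 86.48777961730957), (45.99700927734375, 49.34598922729492), array([0.43536945, 0.36102666, 0.0615    ]))
[ 2.07145214 -0.12345639  4.47663484]
```

View pics/w3c.png

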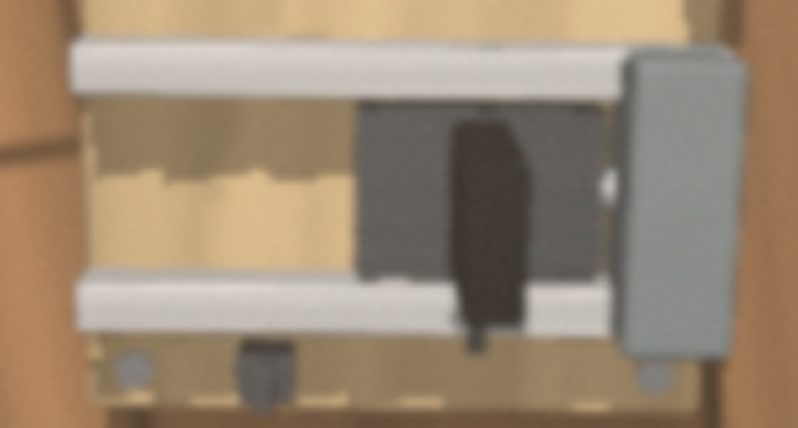

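```bash
python3 -m inch '[[0,0,0,1,-0.12,0.8,0.7],[0,0,0,2.07,-0.12,1.5,0.7],[0,0,0,2.07,-0.12,1.8,0.7],[0,0,0,2.07,-0.12,2.8,0.7],[0,0,0,2.07,-0.12,3.8,0.7],[0,0,0,2.07,-0.12,4.48,0.7],[0,0,0,2.07,-0.12,4.48,0.7],[0,0,0,2.07,-0.12,4.48,0.35],[0,0,0,2.07,-0.12,4.48,0.35],[0,0,0,2.07,-0.12,4.48,0.35],[0,0,0,2.07,-0.12,4.48,0.35],[0,0,0,2.07,-0.12,4.48,0.35],[0,0,0,2.07,-0.12,4.48,0.35]]' 20
python3 - <<'E'
from h import *
print(state()["ee_pos"],rel((.6167,-.1072,.16)))
E
```

```text
clock: 13.12
ee_pos: [0.4342, 0.3633, 0.0361]
tool_rot: [3.141, -0.001, 1.426]
ft_force: [0.2, -0.4, 6.7]
width: 0.438
grasp_force: 27.4
[0.43422718 0.36325331 0.03613166] [-10.97775508   6.21097314  -3.10507118]
```

```bash
python3 - <<'E'
from h import *
print(np.mean([state()["ee_pos"] for _ in range(5)],0))
E
python3 -m inch '[[0,0,0,0,0,-1,0.35],[0,0,0,0,0,-2.5,0.35],[0,0,0,0,0,-4,0.35],[0,0,0,-1,0.6,-4.5,0.35],[0,0,0,-2.3,1.3,-4.5,0.35],[0,0,0,-3.6,2,-4.5,0.35],[0,0,0,-4.9,2.7,-4.5,0.35],[0,0,0,-6.2,3.4,-4.5,0.35],[0,0,0,-7.5,4.1,-4.5,0.35],[0,0,0,-8.8,4.9,-4.5,0.35],[0,0,0,-10,5.6,-4.5,0.35],[0,0,0,-10.98,6.2,-4.5,0.35],[0,0,0,-10.98,6.2,-4,0.35],[0,0,0,-10.98,6.2,-3.1,0.35],[0,0,0,-10.98,6.2,-3.1,0.35]]'
python3 - <<'E'
from h import *
p=snapshot("wrist");print(state()["ee_pos"])
for z in (.0615,0):print([proj(p,state()["ee_pos"]+np.array([d,0,z-.0358])) for d in(-.02,0,.02)])
im=p["img"];print([int(x) for x in im[180:260,318].max(1)])
E
```

```text
[0.43422718 0.36325331 0.03613166]
clock: 15.0
ee_pos: [0.6131, -0.1066, 0.156]
tool_rot: [-3.134, 0.0, 1.426]
ft_force: [-0.2, -0.4, 0.3]
width: 0.429
grasp_force: 27.9
[ 0.61473262 -0.10706759  0.15810766]
[array([274.54138954, 286.61995063]), array([321.9561027 , 280.60293699]), array([369.95615428, 274.50975374])]
[array([287.48452043, 233.36739083]), array([321.41996583, 228.83410239]), array([355.65408919, 224.26054642])]
[105, 106, 106, 106, 105, 107, 108, 107, 106, 105, 106, 107, 106, 106, 105, 103, 102, 96, 83, 73, 82, 121, 179, 209, 215, 219, 219, 215, 216, 220, 218, 212, 216, 220, 219, 215, 215, 220, 221, 218, 211, 217, 220, 221, 216, 210, 217, 220, 220, 219, 211, 211, 216, 192, 118, 67, 66, 66, 68, 68, 68, 65, 64, 63, 63, 63, 64, 63, 63, 64, 62, 60, 60, 61, 61, 62, 60, 60, 60, 59]
```

```bash
python3 -m inch '[[0,0,0,0,0,1,0.35],[0,0,0,0,0,1.8,0.35],[0,0,0,0,0,2.2,0.35],[0,0,0,0,0,2.3,0.35],[0,0,0,0,0,2.3,0.35]]'
python3 - <<'E'
from h import *
print(rel((.6169,-.1056,.0555)))
E
```

```text
clock: 15.68
ee_pos: [0.6167, -0.1078, 0.0685]
tool_rot: [3.14, -0.0, 1.426]
ft_force: [0.1, -0.6, -0.9]
width: 0.429
grasp_force: 27.9
[ 0.05393531 -0.00469455  0.32466316]
```

```bash
python3 -m inch '[[0,0,0,0.05,0,0.1,0.35],[0,0,0,0.05,0,0.2,0.35],[0,0,0,0.05,0,0.27,0.35],[0,0,0,0.05,0,0.31,0.35],[0,0,0,0.05,0,0.31,0.35]]'
```

```text
clock: 16.3
ee_pos: [0.6164, -0.1056, 0.0559]
tool_rot: [3.141, -0.001, 1.426]
ft_force: [-1.6, -0.1, 5.5]
width: 0.435
grasp_force: 22.8
```

```bash
python3 -m inch '[[0,0,0,0.05,0,0.29,0.5],[0,0,0,0.05,0,0.29,0.6],[0,0,0,0.05,0,0.29,0.64],[0,0,0,0.05,0,0.29,0.64],[0,0,0,0.05,0,0.1,0.64],[0,0,0,0.05,0,-1,0.64],[0,0,0,0.05,0,-2.5,0.64],[0,0,0,-1.5,-0.3,-3.8,0.64],[0,0,0,-2.9,-0.3,-4.2,0.5],[0,0,0,-3.7,-0.3,-4.2,0.4],[0,0,0,-3.7,-0.3,-4.2,0.4],[0,0,0,-3.7,-0.3,-4.2,0.4],[0,0,0,-3.7,-0.3,-4.2,0.4]]'; python3 - <<'E'
from h import *
p=snapshot("wrist");save(p,"w4");print(-np.array(p["R"]).T@p["t"])
for X in((.626,-.0479,.0815),(.6167,-.1072,.0815)):
    c=proj(p,X);print(c)
    try: print(flange(p,c,.0815,w=int(min(28,c[1]))))
    except Exception as e: print(e)
q=snapshot("top")
for X in((.626,-.0479,.0815),(.6167,-.1072,.0815)): print(flange(q,proj(q,X),.0815,w=12),proj(q,X))
for l in("release_slide","mark","pointer","grip"):
  for r in models.cut_out(l,p):
    b=r["rect"];print(l,r["conf"],b)
E
```

```text
clock: 17.92
ee_pos: [0.5834, -0.2483, 0.2225]
tool_rot: [-3.141, -0.001, 1.429]
ft_force: [0.0, 0.7, -0.9]
width: 0.399
grasp_force: 0.0
[ 0.59314938 -0.17678283  0.38439448]
[337.38710141 -90.58172176]
OpenCV(4.12.0) /io/opencv/modules/imgproc/src/morph.dispatch.cpp:1178: error: (-215:Assertion failed) !_src.empty() in function 'morphologyEx'

[335.10217808   1.79271455]
attempt to get argmin of an empty sequence
((348.38573360443115, 154.88747119903564), (14.262032508850098, 14.972283363342285), array([ 0.62395352, -0.04683356,  0.0815    ])) [348.74415434 154.07290746]
((372.8471794128418, 156.56849670410156), (14.416751861572266, 15.25028133392334), array([ 0.61517762, -0.10637718,  0.0815    ])) [373.11643911 155.96035001]
release_slide 0.62 [309.0, 96.1, 365.4, 152.3]
mark 0.5 [285.5, 147.3, 294.1, 159.1]
pointer 0.67 [307.1, 96.0, 366.0, 149.2]
grip 0.81 [310.8, 96.7, 360.6, 147.9]
grip 0.49 [248.4, 1.7, 395.8, 165.2]
```

View pics/w4.png

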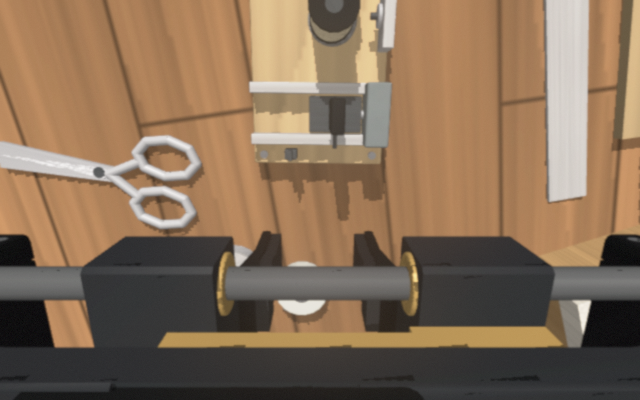

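```bash
python3 - <<'E'
from h import *
p=snapshot("wrist")
a=p["img"][70:170,245:400];cv2.imwrite("pics/w4c.png",cv2.resize(a,None,fx=5,fy=5,interpolation=2)[:,:,::-1])
q=snapshot("top");d=np.array([.0093,.0593])
for k in(2,1,0,-1):
    X=np.r_[np.array([.6167,-.1072])+d*(k+1),.0815]
    f=flange(q,proj(q,X),.0815,w=12);print(k,f[2],f[1])
E
```

```text
2 [0.64132664 0.06996374 0.0815    ] (13.868754386901855, 15.112190246582031)
1 [0.63515225 0.01143178 0.0815    ] (14.403449058532715, 14.740721702575684)
0 [ 0.62385493 -0.04656005  0.0815    ] (14.055867195129395, 14.940108299255371)
-1 [ 0.61538106 -0.10641794  0.0815    ] (14.479952812194824, 14.974926948547363)
```

View pics/w4c.png

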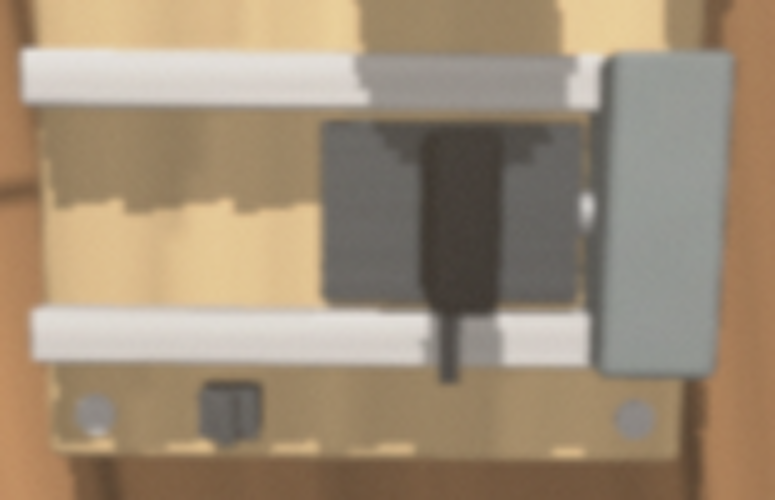

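```bash
cat >> h.py <<'E'
a=np.radians(-8.9);ex=np.array([np.cos(a),np.sin(a)]);ey=np.array([-np.sin(a),np.cos(a)])
O=np.mean([np.array([.626,-.0479])-.012*ex-.015*ey,np.array([.6167,-.1072])-.012*ex+.045*ey],0)
def st(X): return np.array([(X[:2]-O)@ex,(X[:2]-O)@ey])*1000
def wd(x,y): return O+ex*x/1000+ey*y/1000
E
python3 - <<'E'
from h import *
p=snapshot("wrist");f=lambda u,v,z:st(at(p,(245+u/5,70+v/5),z)).round(1)
print("O",O)
print("pointer",f(449,378,.0375),f(449,320,.0375))
print("mark",f(234,385,.043),f(234,425,.043),"edges",f(201,400,.038),f(262,400,.038))
print("plate top",f(425,145,.085),f(500,140,.085),f(440,310,.085),f(498,310,.085))
print("deck corners",f(55,455,.02),f(680,458,.02),"should be -65/65,-180")
print("housing",f(612,55,.054),f(612,55,.074),"43")
X=wd(*f(449,378,.0375));print(X)
G=wd(f(449,378,.0375)[0],-130);print(G,rel((*G,.050)))
E
```

```text
O [ 0.61181514 -0.06087408]
pointer [  16.9 -162. ] [  16.7 -150.9]
mark [ -24.3 -163.2] [ -24.4 -170.8] edges [ -31.1 -166.8] [ -19.3 -166.7]
plate top [   9.7 -118.7] [  21.8 -117.7] [  12.8 -145. ] [  22.4 -144.8]
deck corners [ -62.9 -181. ] [  65.8 -180.1] should be -65/65,-180
housing [  43.4 -103. ] [  40.7 -103.9] 43
[ 0.60344858 -0.22353818]
[ 0.60839931 -0.19192347] [1.53269871 0.42146794 4.3214918 ]
```

```bash
python3 -m inch '[[0,0,0.8,1,0.42,1,0.24],[0,0,0.8,1.53,0.42,2,0.24],[0,0,0.8,1.53,0.42,2.5,0.24],[0,0,0.8,1.53,0.42,2.7,0.24],[0,0,0.8,1.53,0.42,2.7,0.24],[0,0,0.8,1.53,0.42,2.7,0.24]]'; python3 - <<'E'
from h import *
p=snapshot("wrist");save(p,"w5")
G=wd(16.7,-130);print(rel((*G,.052)),st(state()["ee_pos"]))
print([proj(p,(*wd(16.7+d,-145),.085)) for d in(-6,0,6)],proj(p,(*wd(16.8,-162),.0375)),proj(p,(*wd(-24.6,-169),.043)))
E
```

```text
clock: 19.12
ee_pos: [0.6089, -0.1938, 0.1165]
tool_rot: [3.139, 0.001, 1.41]
ft_force: [-0.7, -0.5, 0.5]
width: 0.238
grasp_force: 0.0
[ 0.03595029 -0.02825078  1.60918089] [  17.65758644 -131.42073536]
[array([306.09596832, 251.14393247]), array([316.35920603, 251.089924  ]), array([326.6216187, 251.0358651])] [316.57816166 245.90966925] [258.77816242 258.33623755]
```

View pics/w5.png

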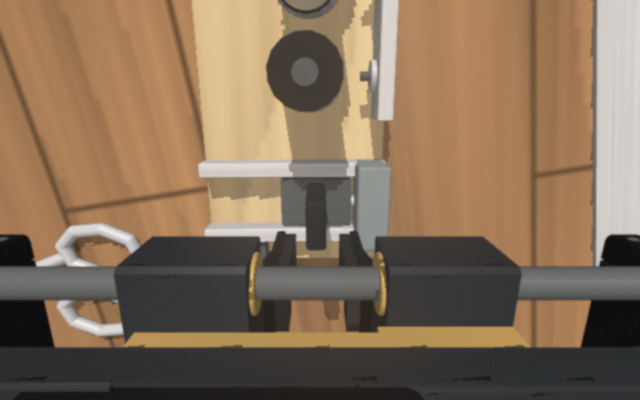

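```bash
python3 -m inch '[[0,0,0,0.03,-0.02,0.5,0.24],[0,0,0,0.03,-0.02,0.9,0.24],[0,0,0,0.03,-0.02,1.2,0.24],[0,0,0,0.03,-0.02,1.45,0.24],[0,0,0,0.03,-0.02,1.6,0.24],[0,0,0,0.03,-0.02,1.6,0.24]]'
```

```text
clock: 19.92
ee_pos: [0.6076, -0.1908, 0.0505]
tool_rot: [-3.141, -0.0, 1.412]
ft_force: [0.4, -0.1, 0.3]
width: 0.24
grasp_force: 0.0
```

Free descent; close on the plate firmly.

```bash
python3 -m inch '[[0,0,0,0,0,0,0.05],[0,0,0,0,0,0,0.05],[0,0,0,0,0,0,0.05],[0,0,0,0,0,0,0.05],[0,0,0,0,0,0,0.05],[0,0,0,0,0,0,0.05]]' 50
python3 -m inch '[[0,0,0,0,-0.1,0,0.05],[0,0,0,0,-0.2,0,0.05],[0,0,0,0,-0.35,0,0.05],[0,0,0,0,-0.5,0,0.05],[0,0,0,0,-0.65,0,0.05],[0,0,0,0,-0.75,0,0.05],[0,0,0,0,-0.75,0,0.05],[0,0,0,0,-0.75,0,0.05]]'
python3 - <<'E'
from h import *
s=state();print(st(s["ee_pos"]),s["width"]*87)
for n in("top","scene","wrist"):
    p=snapshot(n)
    print(n,proj(p,(*wd(-24.6,-169),.043)),proj(p,(*(wd(st(s["ee_pos"])[0],-162)),.0375)))
    for l in("pointer","mark"):
        for r in models.cut_out(l,p)[:2]: print(l,r["conf"],r["rect"])
E
```

```text
clock: 20.68
ee_pos: [0.6086, -0.191, 0.0514]
tool_rot: [3.14, 0.0, 1.412]
ft_force: [2.3, -1.3, 0.9]
width: 0.138
grasp_force: 50.0
clock: 21.68
ee_pos: [0.5805, -0.1867, 0.0514]
tool_rot: [3.136, 0.001, 1.412]
ft_force: [7.4, -2.3, -2.9]
width: 0.135
grasp_force: 50.0
[ -11.48382089 -129.18231922] 11.745907075184272
top [419.52982336 178.60594042] [416.39707495 174.07366257]
scene [254.60542705 251.40896273] [258.48780322 255.35910456]
mark 0.28 [251.4, 206.3, 375.4, 285.1]
wrist [293.99208726 313.87836518] [318.07842085 296.85032181]
pointer 0.69 [268.5, 208.7, 414.8, 322.1]
```

```bash
python3 - <<'E'
from h import *
g=cv2.cvtColor(cv2.imread("pics/w4.png"),6)
for v in(134,137,140,142,144): print(v,list(g[v,326:344]))
for v in(147,149,151,153,155,157): print(v,list(g[v,280:304]))
p=snapshot("wrist");print(p["camera_matrix"][0])
print(st([.6076,-.1908]),st([.6086,-.191]))
E
python3 -m inch '[[0,0,0,0,-0.1,0,0.05],[0,0,0,0,-0.2,0,0.05],[0,0,0,0,-0.2,0,0.05],[0,0,0,0,-0.2,0,0.05]]'
for i in 1 2 3; do python3 -m inch '[[0,0,0,0,0,0,0.05]]'|grep ee_pos; done
```

```text
134 [np.uint8(190), np.uint8(190), np.uint8(191), np.uint8(186), np.uint8(161), np.uint8(117), np.uint8(86), np.uint8(67), np.uint8(63), np.uint8(62), np.uint8(67), np.uint8(73), np.uint8(79), np.uint8(81), np.uint8(80), np.uint8(81), np.uint8(85), np.uint8(102)]
137 [np.uint8(214), np.uint8(215), np.uint8(214), np.uint8(211), np.uint8(190), np.uint8(154), np.uint8(125), np.uint8(91), np.uint8(77), np.uint8(82), np.uint8(103), np.uint8(129), np.uint8(143), np.uint8(146), np.uint8(147), np.uint8(148), np.uint8(147), np.uint8(152)]
140 [np.uint8(206), np.uint8(203), np.uint8(193), np.uint8(172), np.uint8(154), np.uint8(141), np.uint8(120), np.uint8(90), np.uint8(79), np.uint8(84), np.uint8(104), np.uint8(127), np.uint8(140), np.uint8(142), np.uint8(143), np.uint8(143), np.uint8(141), np.uint8(142)]
142 [np.uint8(208), np.uint8(206), np.uint8(203), np.uint8(184), np.uint8(154), np.uint8(142), np.uint8(121), np.uint8(90), np.uint8(78), np.uint8(83), np.uint8(104), np.uint8(129), np.uint8(143), np.uint8(144), np.uint8(143), np.uint8(145), np.uint8(145), np.uint8(145)]
144 [np.uint8(174), 
[... 2041 characters left out ...]
8(134)]
157 [np.uint8(136), np.uint8(136), np.uint8(136), np.uint8(136), np.uint8(125), np.uint8(107), np.uint8(101), np.uint8(99), np.uint8(100), np.uint8(100), np.uint8(101), np.uint8(93), np.uint8(89), np.uint8(95), np.uint8(98), np.uint8(98), np.uint8(99), np.uint8(112), np.uint8(131), np.uint8(132), np.uint8(134), np.uint8(133), np.uint8(133), np.uint8(133)]
[357.5229697   0.        317.1430327]
[  15.93650309 -129.01372261] [  16.95540504 -129.0566042 ]
clock: 22.68
ee_pos: [0.5729, -0.1855, 0.0514]
tool_rot: [3.136, 0.001, 1.413]
ft_force: [8.2, -2.2, -2.3]
width: 0.133
grasp_force: 50.0
ee_pos: [0.573, -0.1855, 0.0514]
ee_pos: [0.573, -0.1855, 0.0514]
ee_pos: [0.573, -0.1855, 0.0514]
```

```bash
python3 -m inch '[[0,0,0,0,-0.08,0,0.05],[0,0,0,0,-0.16,0,0.05],[0,0,0,0,-0.16,0,0.05],[0,0,0,0,-0.16,0,0.05],[0,0,0,0,-0.16,0,0.05],[0,0,0,0,-0.16,0,0.05]]'
python3 - <<'E'
from h import *
s=state();print(st(s["ee_pos"]))
O_=[]
for n,m in(("scene",(-24.6,-169)),("top",(-24.6,-169)),("wrist",(-24.6,-150))):
    p=snapshot(n);c=proj(p,(*wd(*m),.043)).astype(int);print(n,c,proj(p,(*wd(-24.6,-164),.0375)))
    w=24 if n!="wrist" else 60
    q=cv2.copyMakeBorder(p["img"],90,90,90,90,0)[c[1]+90-w:c[1]+90+w,c[0]+90-w:c[0]+90+w]
    O_.append(cv2.resize(q,(264,264),interpolation=2))
cv2.imwrite("pics/f.png",np.hstack(O_)[:,:,::-1])
E
```

```text
clock: 23.8
ee_pos: [0.5669, -0.1846, 0.0514]
tool_rot: [3.135, 0.002, 1.413]
ft_force: [9.0, -1.9, -3.5]
width: 0.133
grasp_force: 50.0
[ -25.24808866 -129.18314842]
scene [254 251] [256.52690255 251.5741614 ]
top [419 178] [417.04979274 179.06367562]
wrist [319 282] [319.32156091 299.99153852]
```

View pics/f.png

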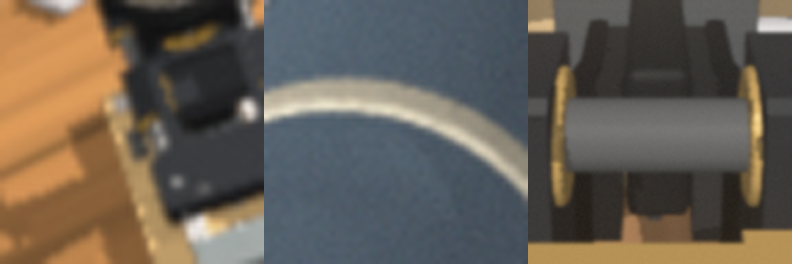

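```bash
python3 - <<'E'
from h import *
print(workorder.sign_off())
E
```

```text
the job is handed in; nothing more can be done
None
```

I stood both loose spools upright on the two empty pads and let go. The release slide is pulled out about 42 mm to the mark and still gripped. I handed the job in at 24 s; the final slide position comes from the measured pull and the spring force, because the gripper hid the pointer from the cameras.

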